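Lower the ratchet reading stand to writing slope

TASK

The tilting reading stand on the desk is set too steep for writing. Flip the pawl at its right-hand side back out of the teeth until it stays out by itself, lower the board to the second-lowest of its five notches, flip the pawl forward into the teeth again, and press the board down until the pawl bites and carries it there. Leave the other things on the desk where they are.

Things in the scene. Friction and masses are not known exactly. Their poses are not given: they have to be found in the camera images.
- stand: Reading stand: frame of dark steel bars, 236 mm deep, 174 mm wide, fixed to the desk. Origin on the desk, straight below the middle of the board's hinge; x points to the stand's back (the board rises that way, the reader is at -x), y to its left, z up. A wire rest stands under the board at x = 178 mm, 172 mm high.
- board_hinge (a point): Middle of the board's hinge axis, which runs along the stand's y, 45 mm above the desk. The grey board is 240 mm long from here, 250 mm wide (125 mm to each side) and 8 mm thick; its front (upper) face lies 16 mm off the axis. A 22 mm lip stands at its foot, sheets of paper lie on it; the last 35 mm below its top edge are bare: press there.
- board_top_edge (a point): Middle of the board's top edge, on its front face, 240 mm from the hinge axis along the board and 16 mm off it.
- board (a joint): Slope of the board above level, rad; at the start 1.01 to 1.19. Five saw teeth under its right edge let the pawl bite at 0.611 (lowest notch), 0.733 (second-lowest), 0.855, 0.977, 1.100, each within 0.01. Pawl in: the board can be raised but not lowered past the next notch. Pawl out: it moves from 0.585 to 1.257. Stiff hinge: it stays where left; 1 to 4 N on its face near the top lowers it.
- pawl (a joint): Turn of the pawl about its bolt, rad. 0: nose at the bottom of a tooth gap; up to 0.15 while riding on a tooth; grows as it is flipped backward (to the stand's +x); 1.0: leaning back on its stop pin, clear of the teeth. It tips by its own weight: below 0.33 it falls forward into the teeth, above that it falls back and stays out. Under 1 N moves it, a few N if it carries the board.
- pawl_knob (a point): Centre of the black knob on the steel pawl, a cylinder along the stand's y, 14 mm thick, 22 mm long, on an 8 mm pin; at y = -134 mm in the stand's frame, 91 to 99 mm above the desk, just outside and below the board's right edge (y = -125 mm). The lowered board overhangs it, so the gripper has to come at a slant, leaning out to the stand's right (-y), over 20 degrees.
- pawl_pivot (a point): On the axis of the pawl's bolt, level with the knob: stand frame x = 150, y = -134, z = 60 mm. The knob goes round it at a radius of 38.8 mm, from 13 mm in front of and 36 mm above it (pawl at 0), over the top, to 24 mm behind and 31 mm above it (pawl at 1.0).
- eraser: Bystander: eraser in a card sleeve, 19x44x12 mm, lying; origin at the centre of its underside. Not to be moved.
- glue_stick: Bystander: glue stick standing upright, 25 mm thick, 83 mm tall; origin at the centre of its underside. Not to be moved.
- stapler: Bystander: stapler, 32x125x44 mm; origin at the centre of its underside. Not to be moved.
- calculator: Bystander: desk calculator, 152x100x25 mm; origin at the centre of its underside. Not to be moved.
- pencil: Bystander: pencil, 136 mm long, lying; origin at the centre of its underside. Not to be moved.
- usb_stick: Bystander: USB stick, 17x49x8 mm; origin at the centre of its underside. Not to be moved.

How it is judged (in metres and radians):
On the way, in this order (a step that is already met when the one before it is completed fails the run):
1. the pawl is flipped right out of the teeth while the board is still steep (value of joint pawl above 0.85 rad and value of joint board above 0.93 rad), for 0.2 s.
2. with the pawl out, the board is lowered to between the lowest and the third notch (value of joint pawl above 0.7 rad and value of joint board between 0.6 and 0.86 rad), for 0.2 s.
3. the pawl is flipped back into the teeth (value of joint pawl below 0.2 rad and value of joint board between 0.6 and 0.87 rad), for 0.2 s.
4. the board is pressed down in the second-lowest notch until the pawl carries it (value of joint pawl below 0.12 rad and contact force between pawl and board above 4 N and value of joint board between 0.703 and 0.763 rad), for 0.1 s.
At the end, for the whole second after the job is handed in: The board stands still in the second-lowest notch (slope 0.733 rad, within 0.03) with the pawl's nose in the tooth gap (pawl below 0.12 rad), and the other things lie within 30 mm of where they were (value of joint board between 0.703 and 0.763 rad and value of joint pawl below 0.12 rad and velocity of joint board between -0.02 and 0.02 rad/s); the robot touches nothing.
It fails at once if one of the other things on the desk is moved by more than 30 mm (distance of any of eraser, glue_stick, stapler, calculator, pencil, usb_stick from where it was at the start of the episode above 0.03 m).
It also fails if it takes over 72 s, if anything falls off the work surface, if the arm or the gripper's body presses on something with over 40 N, if the wrist force passes 120 N, or if a joint passes its speed limit or range.

ROBOT

A 6-joint arm with a two-finger parallel gripper is mounted at the origin on a cart in front of the work surface, level with it; the furniture and walls round the work are solid. World frame = base frame: x ahead of the robot, y to its left, z up, the work surface at z = 0. Lengths are in mm, angles in rad, forces in N, time in s.
With the tool pointing down it reaches from about 375 to 925 mm from the base axis. Payload 5.7 kg.
Tool frame: the origin (TCP) lies midway between the tips of the shut fingers; the grasp point (between the pads) lies 19 mm behind it; y points along the fingers, z is the direction in which the jaws open and shut, and the axes are right-handed (so a half turn about y gives the same grasp; the last joint's range is limited). The gripper opens to 88 mm and grips with 3 to 60 N. Pads are 20 mm wide; open, the fingers measure 115 mm over their backs; the gripper's body (75 mm by 178 mm) begins 61 mm behind the grasp point.
Start: joints at [-1.343, 0.359, 1.51, -0, 1.272, -0.115], TCP at [201.659, -565.063, 222.623] pointing down, gripper open.
Joint ranges: [-2.97, 2.97], [-1.01, 2.36], [0.21, 2.38], [-0.96, 4.11], [0.2, 2.71], [-2.98, 2.98]. Speed limits (rad/s): [2.39, 2.39, 3.14, 3.14, 3.14, 3.14].

INTERFACE

Orientations are given as a unit quaternion [x, y, z, w].
In Python, from rig import env, eyes gives the robot as it stands.
- The arm moves only by the tool step_arm, never from a script. Its argument "plan" is a list of rows, each a list of 2 entries, a list of its own where there are three numbers: the shift along the world's x, y, z in cm, then the turn, a rotation vector about the world's x, y, z in degrees. In form: [[[dx, dy, dz], [ax, ay, az]], ...]. A call has exactly 10 rows; each row shifts and turns the commanded pose from where the row before left it; what a row does not reach is not made up. A row lasts 1/8 s, in which the tool goes at most 62.5 mm and 10.7 degrees, less where a joint would pass 70% of its speed; a pose out of reach is approached as far as the arm can. A call is refused whole if a number of a shift passes 6.25 or a number of a turn 10.7, either way. A call with a gripper value outside its range is refused whole. "fingers" is the finger opening in cm, from 0 to 8.78, set as the call begins (left out, the last holds). The fingers move at their own pace and stop on an object; "grip_force" is the grip in N (left out, the last holds). Time passes only in rows, so rows that do not move let the fingers close, or fill a call up. It gives the time, the measured TCP pose, the force and the opening at its end, in the units of the state.
- env.read_state(): the state, without advancing time (a new reading comes with each control period).
- eyes.capture(name): name is "scene" or "top" or "wrist"; returns the picture (420x560x3 uint8, red, green, blue); there is no depth.
- eyes.camera_model(name): a dict with "fx", "fy", "cx", "cy" (pixels), "R" (3x3) and "t" (3): a world point X has camera coordinates R X + t. Camera axes: x right, y down, z forward; pixel columns grow to the right and rows downward; lengths in mm; the calibration is good to about 2 mm. A picture is of the moment at which its call begins: read the wrist's pose just before it. camera_model takes no time and is no camera call; for the wrist camera it gives the pose at the moment of the call.
- env.sign_off(): hands the job in, once; it reports no verdict.
The state is a dict: "t": time; "q": joint angles; "dq": joint speeds; "tau": joint torques, N m; "position": TCP position; "orientation": TCP orientation; "contact_force": force on the tool from outside, world axes, zero at the start; "wrist_torque": the same for the moment, N m; "grip_width": finger opening in mm.
Only numpy, scipy, OpenCV 4.12 (cv2) and the standard library are available. Lean on these libraries where they do the work, as an engineer would, in place of code of your own. Each camera call takes 0.05 s, during which the arm holds its last target. There are 200 camera calls.

## Working session

There is one attempt and no reset: what is moved stays moved. The work goes in short steps, Python scripts to look and compute and a tool call to move; the robot and the scene stay as the last step left them, time stands still between calls to the robot, and variables do not carry over. Pictures are saved under pics/ and viewed, about 8 in all and at most 12, crops included, and the job is handed in when it is done.

Besides the shell and the picture viewer there is one more tool, called after "Call:" as a command line: name --argument value ..., lists and objects as JSON in quotes. step_arm: Moves the arm, as the interface text tells. Its arguments: {"type":"object","properties":{"plan":{"type":"array","items":{"type":"array"}},"fingers":{"type":"number"},"grip_force":{"type":"number"}},"required":["plan"]}

```bash
ls; mkdir -p pics; python3 - <<'E'
from rig import env, eyes
import cv2,numpy as np
s=env.read_state();print(s)
for n in("scene","top"):
    m=eyes.camera_model(n);print(n,m)
    cv2.imwrite(f"pics/{n}0.png",cv2.cvtColor(eyes.capture(n),cv2.COLOR_RGB2BGR))
E
```

```text
pics
{'t': 0.0, 'q': array([-1.34309915e+00,  3.59518839e-01,  1.51145217e+00,  3.02011604e-05,
        1.27248713e+00, -1.15103847e-01]), 'dq': array([-0.00013997,  0.00170281,  0.00021476,  0.00012587, -0.00088944,
        0.00150856]), 'tau': array([ 3.98243734e-03, -5.15362787e+01, -2.70719236e+01,  6.78457017e-02,
        3.46422102e-02, -1.13502947e-04]), 'position': array([ 201.51755004, -564.40198051,  221.79384934]), 'orientation': array([-0.12062967,  0.69740476, -0.6960866 ,  0.12057583]), 'contact_force': array([-0.70231858,  0.06158245,  0.07012637]), 'wrist_torque': array([-0.02624819, -0.01116911, -0.00589256]), 'grip_width': 88.06337250394326}
scene {'fx': 546.4669558773975, 'fy': 546.4669558773975, 'cx': 278.88621350161463, 'cy': 211.46650482419514, 'R': array([[ 0.49166861, -0.87064286,  0.01558812],
       [-0.48420071, -0.28822834, -0.82611991],
       [ 0.72374834,  0.39862945, -0.56327871]]), 't': array([-160.52506038,  404.84596038, 1365.85373239])}
top {'fx': 498.8375586432201, 'fy': 498.8375586432201, 'cx': 287.82722687355414, 'cy': 207.46748140756333, 'R': array([[-0.02167548, -0.99975946, -0.00334638],
       [-0.99778762,  0.0218429 , -0.06279139],
       [ 0.06284938,  0.00197794, -0.99802106]]), 't': array([ 118.46619069,  491.60893495, 1522.62671886])}
```

View pics/scene0.png

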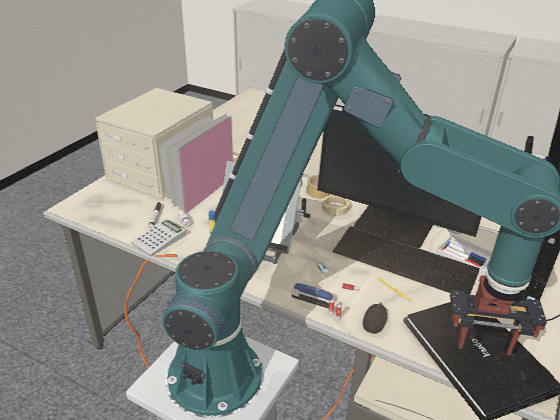

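View pics/top0.png

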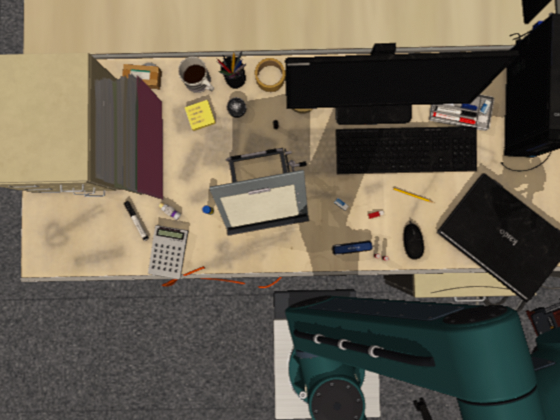

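The top view shows the stand at about (262,190), its foot lip at (265,228), its back frame at (258,155) and the pawl/knob area near (298,165). The arm hides most of the stand in the scene view.

```bash
python3 - <<'E'
import cv2
a=cv2.imread("pics/top0.png")[140:245,195:335];cv2.imwrite("pics/c1.png",cv2.resize(a,None,fx=5.6,fy=5.6,interpolation=cv2.INTER_CUBIC))
E
```

```text
(no output)
```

View pics/c1.png

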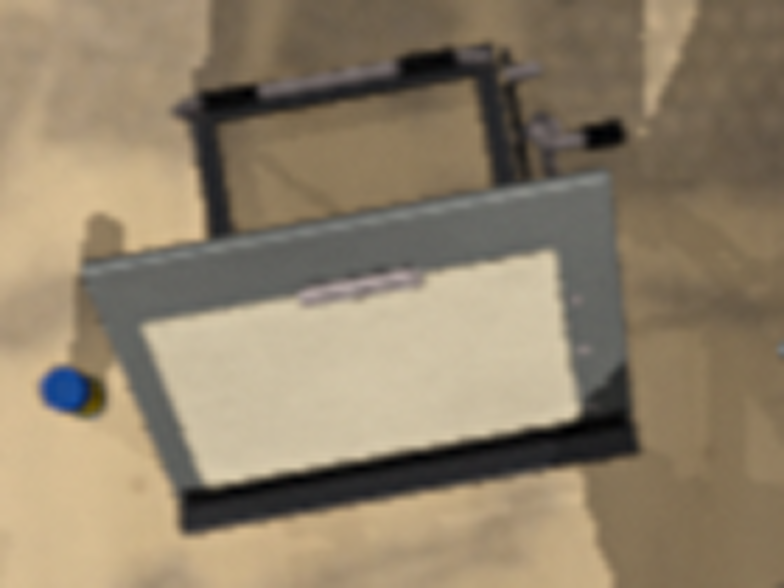

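The crop shows (crop pixels ÷5.6) the board's top-edge corners at about (88,275) and (608,187), lip tip corners at (183,532) and (637,452), and the black knob at (603,133). I'll fit the stand pose from those.

```bash
cat > h.py <<'E'
import numpy as np, json
from scipy.spatial.transform import Rotation as Ro
def proj(m,X):
    c=np.asarray(X)@np.asarray(m["R"]).T+m["t"]; return np.c_[m["fx"]*c[:,0]/c[:,2]+m["cx"],m["fy"]*c[:,1]/c[:,2]+m["cy"]]
def bpt(th,s,n,y): return [s*np.cos(th)-n*np.sin(th),y,45+s*np.sin(th)+n*np.cos(th)]
def knob(a,y=-134):
    f=np.arctan2(36.4,-13.4)-a; return [150+38.8*np.cos(f),y,60+38.8*np.sin(f)]
def w(p,X):
    c,s=np.cos(p[2]),np.sin(p[2]);X=np.atleast_2d(X)
    return np.c_[p[0]+c*X[:,0]-s*X[:,1],p[1]+s*X[:,0]+c*X[:,1],X[:,2]]
E
python3 - <<'E'
from h import *
from rig import env,eyes
from scipy.optimize import least_squares
m=eyes.camera_model("top")
px=np.array([[88,275],[608,187],[183,532],[637,452],[603,133]])/5.6-0.5+.09+[195,140]
def pts(p): return w(p,[bpt(p[3],240,16,125),bpt(p[3],240,16,-125),bpt(p[3],0,38,125),bpt(p[3],0,38,-125),knob(0.05)])
r=least_squares(lambda p:(proj(m,pts(p))-px).ravel(),[450,80,.1,1.1])
print(r.x,r.fun.reshape(-1,2).round(1))
p=r.x;print("yawdeg",np.degrees(p[2]));print(w(p,[knob(0),knob(1),bpt(p[3],225,16,0),bpt(.79,225,16,0)]))
json.dump(list(p),open("p.json","w"))
q=Ro.from_quat(env.read_state()["orientation"]).as_matrix();print(q.round(2))
mw=eyes.camera_model("wrist");print(mw["fx"], -np.array(mw["R"]).T@mw["t"],np.array(mw["R"]).round(2).tolist())
E
```

```text
[4.64957233e+02 1.73848490e+02 1.45513511e-01 1.14370253e+00] [[-1.4  0.1]
 [ 1.2 -0.3]
 [-0.8  0.5]
 [ 0.7  0.9]
 [ 0.3 -1.2]]
yawdeg 8.337310015122807
[[619.53960426  61.07113779  96.41112743]
 [655.95141792  66.4072646   90.95217428]
 [542.76454067 185.25109905 256.4166581 ]
 [610.40322288 195.16350245 216.09101134]]
[[-0.94 -0.    0.34]
 [-0.34  0.   -0.94]
 [-0.   -1.   -0.  ]]
378.4465788313144 [ 274.60901757 -539.29678415  383.87628523] [[0.34, -0.94, -0.0], [-0.9, -0.32, 0.28], [-0.27, -0.09, -0.96]]
```

Call:
step_arm --plan '[[[2,4,1],[0,0,7.8]],[[2,4,1],[0,0,7.8]],[[2,4,1],[0,0,7.8]],[[2,4,1],[0,0,7.8]],[[2,4,1],[0,0,7.8]],[[2,4,1],[0,0,7.8]],[[2,4,1],[0,0,7.8]],[[2,4,1],[0,0,7.8]],[[2,4,1],[0,0,7.8]],[[2,4,1],[0,0,7.8]]]' --fingers 4.4

```text
t: 1.35
position: [401.9, -163.6, 322.7]
orientation: [0.533, -0.465, 0.464, -0.533]
contact_force: [1.1, -0.3, -0.2]
grip_width: 43.5
```

Call:
step_arm --plan '[[[2.5,1.6,-0.8],[3.46,0.51,0]],[[2.5,1.6,-0.8],[3.46,0.51,0]],[[2.5,1.6,-0.8],[3.46,0.51,0]],[[2.5,1.6,-0.8],[3.46,0.51,0]],[[2.5,1.6,-0.8],[3.46,0.51,0]],[[2.5,1.6,-0.8],[3.46,0.51,0]],[[2.5,1.6,-0.8],[3.46,0.51,0]],[[2.5,1.6,-0.8],[3.46,0.51,0]],[[2.5,1.6,-0.8],[3.46,0.51,0]],[[0,0,-0.8],[3.46,0.51,0]]]'

```text
t: 2.6
position: [627.8, -19.9, 241.7]
orientation: [-0.37, 0.606, -0.281, 0.646]
contact_force: [-1.9, 0.6, -0.8]
grip_width: 44.1
```

```bash
cat > look.py <<'E'
from h import *
from rig import env,eyes
import cv2,sys
n=sys.argv[1];s=env.read_state();m=eyes.camera_model("wrist")
im=cv2.cvtColor(eyes.capture("wrist"),cv2.COLOR_RGB2BGR)
cv2.imwrite(f"pics/{n}.png",im)
np.savez(f"{n}.npz",**m)
p=json.load(open("p.json"))
print(s["t"],s["position"],s["q"].round(2),s["contact_force"].round(1))
print(Ro.from_quat(s["orientation"]).as_matrix().round(3).tolist())
print("cam",-np.array(m["R"]).T@m["t"],np.array(m["R"]).round(2).tolist())
print("proj knob0,knob1,top R, pivot",proj(m,w(p,[knob(0.),knob(1),bpt(p[3],240,16,-125),[150,-134,60]])).round(0).tolist())
E
python3 look.py w1
```

```text
2.6 [627.81467813 -19.895577   241.69509625] [-0.44  0.55  1.33  0.5   1.63 -0.64] [-1.9  0.6 -0.8]
[[0.108, -0.085, 0.991], [-0.811, 0.569, 0.137], [-0.575, -0.818, -0.007]]
cam [633.33692973 -49.85376724 418.68356099] [[0.99, 0.14, -0.01], [0.13, -0.94, -0.32], [-0.05, 0.32, -0.95]]
proj knob0,knob1,top R, pivot [[287.0, 207.0], [327.0, 208.0], [179.0, 70.0], [300.0, 219.0]]
```

View pics/w1.png

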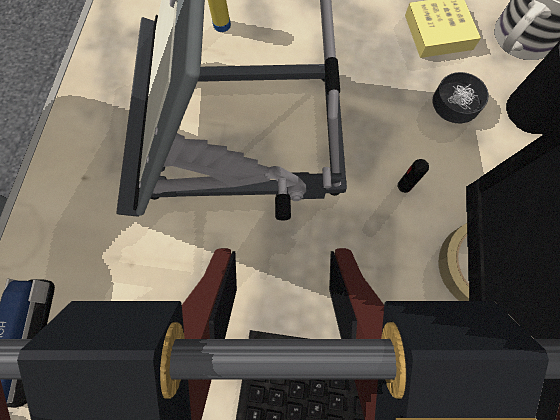

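The picture shows the knob at (283,206), 4 px left of where I predicted (287,207), which is about 3.5 mm. The frame runs parallel to the image rows, so the yaw is right. Descending astride the knob.

Call:
step_arm --plan '[[[0.12,-0.67,-0.5],[0,0,0]],[[0.12,-0.67,-0.5],[0,0,0]],[[-0.19,1.25,-1.8],[0,0,0]],[[-0.19,1.25,-1.8],[0,0,0]],[[-0.19,1.25,-1.8],[0,0,0]],[[-0.19,1.25,-1.8],[0,0,0]],[[-0.19,1.25,-1.8],[0,0,0]],[[-0.19,1.25,-1.8],[0,0,0]],[[-0.19,1.25,-1.8],[0,0,0]],[[-0.19,1.25,-1.8],[0,0,0]]]'

```text
t: 3.9
position: [614.3, 65.5, 88.8]
orientation: [-0.37, 0.605, -0.283, 0.646]
contact_force: [-0.3, -0.2, -0.0]
grip_width: 44.0
```

```bash
python3 look.py w2
```

```text
3.9 [614.25237576  65.46988616  88.75762269] [-0.33  0.66  1.54  0.56  1.29 -0.72] [-0.3 -0.2 -0. ]
[[0.108, -0.082, 0.991], [-0.813, 0.566, 0.135], [-0.572, -0.82, -0.006]]
cam [619.37912216  36.10537414 265.85294044] [[0.99, 0.14, -0.01], [0.13, -0.94, -0.32], [-0.05, 0.31, -0.95]]
proj knob0,knob1,top R, pivot [[293.0, 278.0], [373.0, 278.0], [-2404.0, -1610.0], [316.0, 287.0]]
```

View pics/w2.png

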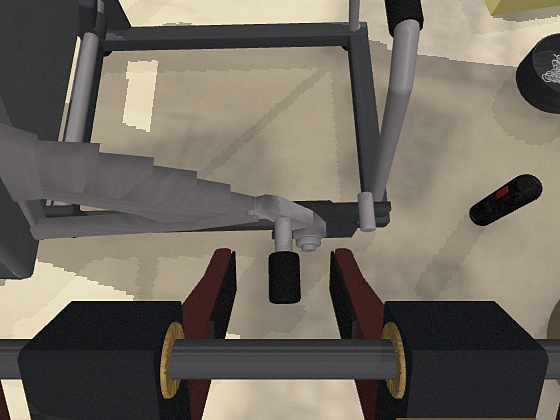

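The knob is at (284,278), centred between the two fingertips at (235,·) and (330,·). That is 4 mm in -x from the fit. Now I push it to the back.

Call:
step_arm --plan '[[[0.62,0.09,-0.05],[0,0,0]],[[0.62,0.09,-0.05],[0,0,0]],[[0.62,0.09,-0.05],[0,0,0]],[[0.62,0.09,-0.05],[0,0,0]],[[0.62,0.09,-0.05],[0,0,0]],[[0.62,0.09,-0.05],[0,0,0]],[[0.62,0.09,-0.05],[0,0,0]],[[0.62,0.09,-0.05],[0,0,0]],[[-0.5,-0.07,0],[0,0,0]],[[-0.5,-0.07,0],[0,0,0]]]'

```text
t: 5.2
position: [652.8, 71.4, 84.5]
orientation: [-0.37, 0.606, -0.282, 0.645]
contact_force: [0.2, 0.8, 0.4]
grip_width: 44.0
```

```bash
python3 look.py w3
```

```text
5.2 [652.76400178  71.36929028  84.52122089] [-0.31  0.71  1.45  0.56  1.32 -0.68] [0.2 0.8 0.4]
[[0.107, -0.084, 0.991], [-0.812, 0.567, 0.136], [-0.573, -0.819, -0.008]]
cam [658.3156733   41.77431024 261.5470007 ] [[0.99, 0.14, -0.01], [0.13, -0.94, -0.32], [-0.05, 0.31, -0.95]]
proj knob0,knob1,top R, pivot [[203.0, 278.0], [288.0, 279.0], [-10487.0, -3920.0], [243.0, 288.0]]
```

View pics/w3.png

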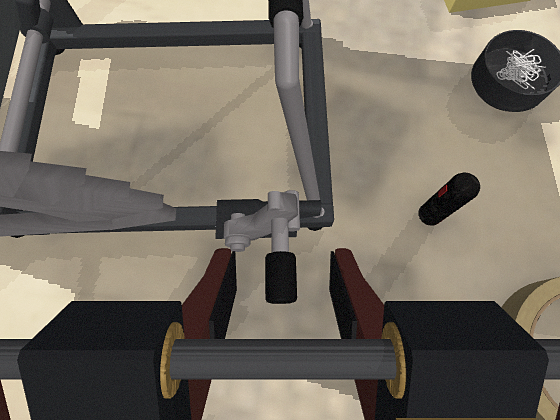

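The pawl is back on its stop, with the knob at (281,278) against a predicted (288,279), so I shift the stand by -3.5 mm in x. Next I retreat, close the fingers and swing round in front of the board's top.

Call:
step_arm --plan '[[[0.34,-2.27,3.28],[0,0,0]],[[0.34,-2.27,3.28],[0,0,0]],[[0.34,-2.27,3.28],[0,0,0]],[[0.34,-2.27,3.28],[0,0,0]],[[0.34,-2.27,3.28],[0,0,0]],[[-3.16,0,0.44],[0,0,0]],[[-3.16,0,0.44],[0,0,0]],[[-3.16,0,0.44],[0,0,0]],[[-3.16,0,0.44],[0,0,0]],[[-3.16,0,0.44],[0,0,0]]]' --fingers 0

```text
t: 6.5
position: [510.9, -42.0, 270.8]
orientation: [-0.37, 0.606, -0.282, 0.645]
contact_force: [1.1, -0.0, 0.3]
grip_width: 0.5
```

Call:
step_arm --plan '[[[0,3.4,0],[0,0,0]],[[0,3.4,0],[0,0,0]],[[0,3.4,0],[0,0,0]],[[0,3.4,0],[0,0,0]],[[0,3.4,0],[0,0,0]],[[1.14,0.17,-0.52],[0,0,0]],[[1.14,0.17,-0.52],[0,0,0]],[[1.16,0.17,-0.55],[0,0,0]],[[1.16,0.17,-0.55],[0,0,0]],[[1.16,0.17,-0.55],[0,0,0]]]'

```text
t: 7.75
position: [570.6, 135.8, 243.0]
orientation: [-0.37, 0.606, -0.282, 0.645]
contact_force: [-2.8, -1.7, 1.6]
grip_width: 0.5
```

```bash
python3 - <<'E'
from h import *
p=json.load(open("p.json"));p[0]-=3.5;p[1]-=.5;json.dump(p,open("p.json","w"))
E
python3 look.py w4
```

```text
7.75 [570.58122483 135.84538947 243.00846765] [-0.25  0.42  1.55  0.56  1.46 -0.52] [-2.8 -1.7  1.6]
[[0.106, -0.084, 0.991], [-0.813, 0.567, 0.135], [-0.573, -0.819, -0.009]]
cam [576.24629393 106.30626551 420.05806233] [[0.99, 0.13, -0.01], [0.12, -0.94, -0.32], [-0.05, 0.31, -0.95]]
proj knob0,knob1,top R, pivot [[330.0, 406.0], [376.0, 405.0], [232.0, 467.0], [341.0, 399.0]]
```

View pics/w4.png

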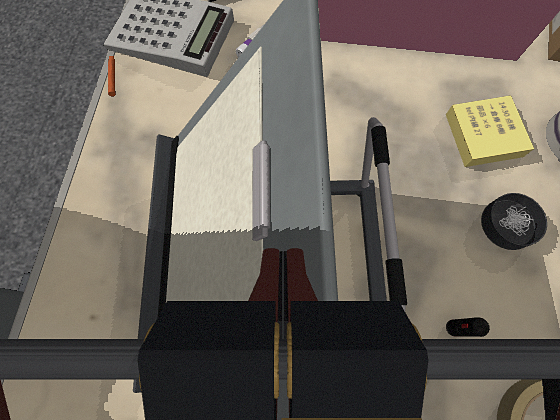

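The closed fingers press on the bare strip: contact at about (283,255), with about 3 N. The board's top edge is near column 323 at row 200. I'll estimate the slope from that edge.

```bash
cat > th.py <<'E'
import sys
from h import *
import cv2
from scipy.optimize import brentq
n=sys.argv[1];rows=[int(a) for a in sys.argv[2:]]
m=dict(np.load(n+".npz"));p=json.load(open("p.json"))
im=cv2.imread(f"pics/{n}.png").astype(int)
def col(th,v,s=240,nn=16):
    ys=np.linspace(-140,140,200);P=proj(m,w(p,[bpt(th,s,nn,y) for y in ys]));o=np.argsort(P[:,1]);return np.interp(v,P[o,1],P[o,0])
for v in rows:
    print(v,[(round(t,2),round(col(t,v)),round(col(t,v,240,8))) for t in np.arange(.6,1.2,.1)])
    r=im[v,240:420].sum(1);g=np.diff(r);print([(240+i,int(g[i])) for i in np.where(abs(g)>40)[0]])
E
python3 th.py w4 120 200
```

```text
120 [(np.float64(0.6), 408, 411), (np.float64(0.7), 394, 399), (np.float64(0.8), 373, 380), (np.float64(0.9), 345, 354), (np.float64(1.0), 308, 321), (np.float64(1.1), 263, 279)]
[(np.int64(258), -55), (np.int64(260), -138), (np.int64(261), -284), (np.int64(262), 150), (np.int64(324), -83), (np.int64(325), 470), (np.int64(326), -45), (np.int64(367), -202), (np.int64(368), -182), (np.int64(377), 131), (np.int64(378), 123)]
200 [(np.float64(0.6), 419, 422), (np.float64(0.7), 403, 408), (np.float64(0.8), 381, 388), (np.float64(0.9), 350, 361), (np.float64(1.0), 311, 325), (np.float64(1.1), 263, 280)]
[(np.int64(251), -150), (np.int64(252), -60), (np.int64(259), 59), (np.int64(260), 46), (np.int64(261), 141), (np.int64(262), -124), (np.int64(263), -45), (np.int64(266), -56), (np.int64(267), -105), (np.int64(268), -50), (np.int64(269), -88), (np.int64(270), 226), (np.int64(329), -52), (np.int64(330), 56), (np.int64(331), 92), (np.int64(359), -210), (np.int64(360), -89), (np.int64(361), 64), (np.int64(375), 233), (np.int64(379), -49), (np.int64(380), -106), (np.int64(392), 55)]
```

Call:
step_arm --plan '[[[0.69,0.1,-0.5],[0,0,0]],[[0.69,0.1,-0.5],[0,0,0]],[[0.69,0.1,-0.5],[0,0,0]],[[0.69,0.1,-0.5],[0,0,0]],[[0.69,0.1,-0.5],[0,0,0]],[[0,0,0],[0,0,0]],[[0,0,0],[0,0,0]],[[0,0,0],[0,0,0]],[[0,0,0],[0,0,0]],[[0,0,0],[0,0,0]]]'

```text
t: 9.05
position: [604.5, 141.3, 218.8]
orientation: [-0.37, 0.606, -0.282, 0.645]
contact_force: [-0.0, 0.1, 0.5]
grip_width: 0.3
```

```bash
python3 look.py w5;python3 th.py w5 120 200
```

```text
9.05 [604.52718062 141.34810932 218.82676286] [-0.22  0.48  1.5   0.57  1.43 -0.52] [-0.   0.1  0.5]
[[0.107, -0.084, 0.991], [-0.812, 0.567, 0.135], [-0.573, -0.819, -0.007]]
cam [609.96216201 111.75499309 395.89108843] [[0.99, 0.13, -0.01], [0.13, -0.94, -0.32], [-0.05, 0.31, -0.95]]
proj knob0,knob1,top R, pivot [[284.0, 414.0], [336.0, 412.0], [98.0, 499.0], [301.0, 405.0]]
120 [(np.float64(0.6), 366, 371), (np.float64(0.7), 346, 353), (np.float64(0.8), 318, 328), (np.float64(0.9), 280, 293), (np.float64(1.0), 232, 249), (np.float64(1.1), 173, 193)]
[(np.int64(252), -134), (np.int64(254), -144), (np.int64(255), -53), (np.int64(323), -43), (np.int64(329), -141), (np.int64(330), -54), (np.int64(335), -43), (np.int64(340), -59), (np.int64(341), 81), (np.int64(342), -58), (np.int64(344), 361), (np.int64(345), 98), (np.int64(411), -49)]
200 [(np.float64(0.6), 374, 379), (np.float64(0.7), 352, 360), (np.float64(0.8), 322, 332), (np.float64(0.9), 281, 295), (np.float64(1.0), 229, 247), (np.float64(1.1), 165, 187)]
[(np.int64(243), -224), (np.int64(254), -48), (np.int64(256), 109), (np.int64(258), -66), (np.int64(262), -60), (np.int64(263), -45), (np.int64(264), -68), (np.int64(265), -52), (np.int64(266), 204), (np.int64(331), -41), (np.int64(335), -84), (np.int64(337), 44), (np.int64(338), 57)]
```

View pics/w5.png

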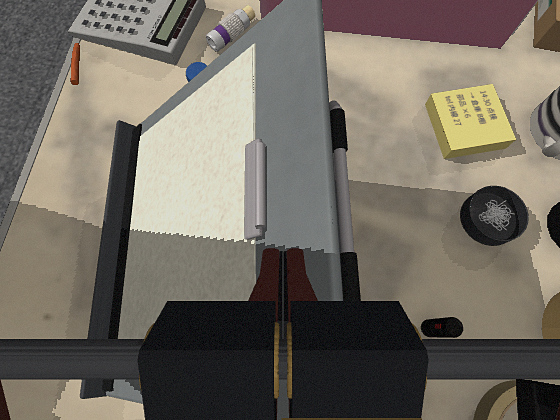

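At row 200 the back edge of the board is at column 337, which gives θ≈0.79, between notches 2 and 3 as wanted. The papers and clip are unmoved. Next I go back to the pawl.

Call:
step_arm --plan '[[[-1,0,4],[0,0,0]],[[-1,0,4],[0,0,0]],[[2.1,-4.6,0.3],[0,0,0]],[[2.1,-4.6,0.3],[0,0,0]],[[2.1,-4.6,0.3],[0,0,0]],[[2.1,-4.6,0.3],[0,0,0]],[[0,0,-3.1],[0,0,0]],[[0,0,-3.1],[0,0,0]],[[0,0,0],[0,0,0]],[[0,0,0],[0,0,0]]]'

```text
t: 10.35
position: [668.9, -42.5, 249.9]
orientation: [-0.37, 0.605, -0.282, 0.646]
contact_force: [0.0, 0.0, 0.0]
grip_width: 0.6
```

Call:
step_arm --plan '[[[0,0,0],[0,0,0]],[[0,0,0],[0,0,0]],[[0,0,0],[0,0,0]],[[0,0,0],[0,0,0]],[[0,0,0],[0,0,0]],[[-0.2,1.42,-2.05],[0,0,0]],[[-0.2,1.42,-2.05],[0,0,0]],[[-0.2,1.42,-2.05],[0,0,0]],[[-0.2,1.42,-2.05],[0,0,0]],[[0,0,0],[0,0,0]]]' --fingers 4.4

```text
t: 11.6
position: [659.1, 15.3, 165.4]
orientation: [-0.37, 0.607, -0.281, 0.645]
contact_force: [0.3, 0.0, 0.0]
grip_width: 44.2
```

```bash
python3 look.py w6
```

```text
11.6 [659.12291286  15.33412524 165.35434942] [-0.38  0.64  1.34  0.52  1.51 -0.64] [0.3 0.  0. ]
[[0.105, -0.087, 0.991], [-0.812, 0.568, 0.136], [-0.575, -0.818, -0.011]]
cam [665.25116493 -14.46761031 342.35603308] [[0.99, 0.14, -0.01], [0.13, -0.94, -0.32], [-0.05, 0.32, -0.95]]
proj knob0,knob1,top R, pivot [[230.0, 213.0], [284.0, 214.0], [-63.0, -27.0], [254.0, 227.0]]
```

View pics/w6.png

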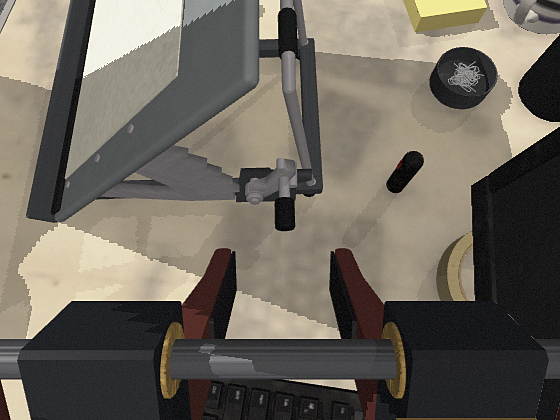

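The knob is at (284,214) exactly as predicted, with the pawl still out and the approach free. I now descend and push it forward.

Call:
step_arm --plan '[[[-0.16,1.4,-2.02],[0,0,0]],[[-0.16,1.4,-2.02],[0,0,0]],[[-0.16,1.4,-2.02],[0,0,0]],[[-0.16,1.4,-2.02],[0,0,0]],[[-0.79,-0.12,0.07],[0,0,0]],[[-0.79,-0.12,0.07],[0,0,0]],[[-0.79,-0.12,0.07],[0,0,0]],[[-0.79,-0.12,0.07],[0,0,0]],[[-0.79,-0.12,0.07],[0,0,0]],[[-0.79,-0.12,0.07],[0,0,0]]]'

```text
t: 12.9
position: [606.0, 62.8, 90.2]
orientation: [-0.37, 0.606, -0.282, 0.645]
contact_force: [-0.3, -0.8, -0.2]
grip_width: 43.9
```

Call:
step_arm --plan '[[[0,0,0],[0,0,0]],[[0.6,0.08,0],[0,0,0]],[[0.6,0.08,0],[0,0,0]],[[0,0,0],[0,0,0]],[[0,0,0],[0,0,0]],[[0,0,0],[0,0,0]],[[0,0,0],[0,0,0]],[[0,0,0],[0,0,0]],[[0,0,0],[0,0,0]],[[0,0,0],[0,0,0]]]'

```text
t: 14.15
position: [618.7, 64.5, 90.1]
orientation: [-0.37, 0.606, -0.282, 0.645]
contact_force: [0.7, 0.5, -0.3]
grip_width: 44.2
```

```bash
python3 look.py w7
```

```text
14.15 [618.73956786  64.54541009  90.1196171 ] [-0.33  0.67  1.53  0.56  1.3  -0.71] [ 0.7  0.5 -0.3]
[[0.107, -0.084, 0.991], [-0.812, 0.567, 0.135], [-0.573, -0.819, -0.008]]
cam [624.20170722  34.94575625 267.19128032] [[0.99, 0.13, -0.01], [0.13, -0.94, -0.32], [-0.05, 0.31, -0.95]]
proj knob0,knob1,top R, pivot [[275.0, 275.0], [355.0, 276.0], [-2140.0, -1246.0], [302.0, 285.0]]
```

View pics/w7.png

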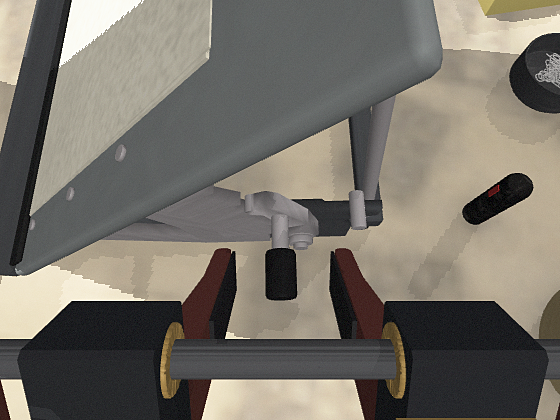

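The knob is at (281,274) against 275 for pawl = 0, so the pawl has fallen into the teeth, riding slightly (about 0.07). I retreat, close the fingers and press the board.

Call:
step_arm --plan '[[[0.34,-2.27,3.28],[0,0,0]],[[0.34,-2.27,3.28],[0,0,0]],[[0.34,-2.27,3.28],[0,0,0]],[[0.34,-2.27,3.28],[0,0,0]],[[0.34,-2.27,3.28],[0,0,0]],[[0,0,5],[0,0,0]],[[-1,4.75,0],[0,0,0]],[[-1,4.75,0],[0,0,0]],[[-1,4.75,0],[0,0,0]],[[-1,4.75,0],[0,0,0]]]' --fingers 0

```text
t: 15.45
position: [595.2, 142.5, 304.2]
orientation: [-0.37, 0.606, -0.282, 0.645]
contact_force: [0.7, -0.5, -0.1]
grip_width: 0.6
```

Call:
step_arm --plan '[[[0,0,-2.57],[0,0,0]],[[0,0,-2.57],[0,0,0]],[[0,0,-2.57],[0,0,0]],[[0.83,0.12,-0.84],[0,0,0]],[[0.22,0.03,-0.23],[0,0,0]],[[0.22,0.03,-0.23],[0,0,0]],[[0.22,0.03,-0.23],[0,0,0]],[[0.1,0.02,-0.1],[0,0,0]],[[0,0,0],[0,0,0]],[[0,0,0],[0,0,0]]]'

```text
t: 16.7
position: [611.9, 143.4, 211.0]
orientation: [-0.37, 0.606, -0.282, 0.646]
contact_force: [-2.7, 0.5, 1.6]
grip_width: 0.6
```

Contact. Now I press on in small steps.

Call:
step_arm --plan '[[[0.1,0.02,-0.1],[0,0,0]],[[0.1,0.02,-0.1],[0,0,0]],[[0,0,0],[0,0,0]],[[0,0,0],[0,0,0]],[[0,0,0],[0,0,0]],[[0,0,0],[0,0,0]],[[0,0,0],[0,0,0]],[[0,0,0],[0,0,0]],[[0,0,0],[0,0,0]],[[0,0,0],[0,0,0]]]'

```text
t: 17.95
position: [613.3, 143.8, 209.3]
orientation: [-0.37, 0.606, -0.282, 0.645]
contact_force: [-4.0, -0.4, 6.2]
grip_width: 0.2
```

```bash
python3 look.py w8;python3 th.py w8 120 200 | cut -c1-700
```

```text
17.95 [613.31792382 143.84806111 209.32589654] [-0.22  0.51  1.49  0.57  1.42 -0.52] [-4.  -0.4  6.2]
[[0.107, -0.084, 0.991], [-0.812, 0.568, 0.136], [-0.574, -0.819, -0.008]]
cam [618.87111044 114.15702844 386.3741063 ] [[0.99, 0.14, -0.01], [0.13, -0.94, -0.32], [-0.05, 0.32, -0.95]]
proj knob0,knob1,top R, pivot [[271.0, 419.0], [324.0, 416.0], [44.0, 520.0], [290.0, 409.0]]
120 [(np.float64(0.6), 355, 360), (np.float64(0.7), 333, 340), (np.float64(0.8), 301, 312), (np.float64(0.9), 259, 274), (np.float64(1.0), 205, 224), (np.float64(1.1), 139, 162)]
[(np.int64(248), -126), (np.int64(249), 99), (np.int64(250), -171), (np.int64(251), -216), (np.int64(252), 127), (np.int64(324), -42), (np.int64(329), -149), (np.int64(333), 222), (np.int64(334), 237)]
200 [(np.float64(0.6), 362, 367), (np.float64(0.7), 337, 346), (np.float64(0.8), 303, 315), (np.float64(0.9), 258, 274), (np.float64(1.0), 200, 220), (np.float64(1.1), 129, 154)]
[(np.int64(250), -46), (np.int64(252), 54), (np.int64(253), 85), (np.int64(255), -76), (np.int64(259), -54), (np.int64(261), -61), (np.int64(262), -66), (np.int64(263), 220), (np.int64(335), 94), (np.int64(337), -174), (np.int64(341), 76), (np.int64(342), 161)]
```

The slope is ≈0.735 with the force rising to 7 N, so the pawl carries the board. I press a bit more to be safe.

Call:
step_arm --plan '[[[0.1,0.02,-0.1],[0,0,0]],[[0.1,0.02,-0.1],[0,0,0]],[[0.1,0.02,-0.1],[0,0,0]],[[0,0,0],[0,0,0]],[[0,0,0],[0,0,0]],[[0,0,0],[0,0,0]],[[0,0,0],[0,0,0]],[[0,0,0],[0,0,0]],[[0,0,0],[0,0,0]],[[0,0,0],[0,0,0]]]'

```text
t: 19.25
position: [614.7, 144.2, 207.8]
orientation: [-0.37, 0.606, -0.281, 0.645]
contact_force: [-11.4, -5.5, 16.6]
grip_width: 0.4
```

Call:
step_arm --plan '[[[-0.3,-0.04,0.3],[0,0,0]],[[-0.7,-0.1,0.8],[0,0,0]],[[-1,0,4],[0,0,0]],[[-1,0,4],[0,0,0]],[[1.5,-4.6,0.3],[0,0,0]],[[1.5,-4.6,0.3],[0,0,0]],[[1.5,-4.6,0.3],[0,0,0]],[[1.5,-4.6,0.3],[0,0,0]],[[0,-2,0],[0,0,0]],[[0,0,0],[0,0,0]]]'

```text
t: 20.5
position: [646.7, -62.1, 308.3]
orientation: [-0.369, 0.606, -0.283, 0.645]
contact_force: [0.3, 0.8, -0.2]
grip_width: 0.8
```

```bash
python3 look.py w9; python3 - <<'E'
from h import *
p=json.load(open("p.json"));m=dict(np.load("w9.npz"))
for t in(.611,.733,.855):print(t,proj(m,w(p,[bpt(t,240,16,-125),bpt(t,240,8,-125)])).round(0).tolist())
E
```

```text
20.5 [646.69483989 -62.11538909 308.32504693] [-0.48  0.54  1.16  0.5   1.8  -0.59] [ 0.3  0.8 -0.2]
[[0.105, -0.083, 0.991], [-0.813, 0.567, 0.133], [-0.573, -0.819, -0.008]]
cam [652.12457429 -91.69135884 485.38645903] [[0.99, 0.13, -0.01], [0.12, -0.94, -0.32], [-0.05, 0.31, -0.95]]
proj knob0,knob1,top R, pivot [[271.0, 188.0], [304.0, 189.0], [186.0, 82.0], [284.0, 199.0]]
0.611 [[326.0, 135.0], [330.0, 139.0]]
0.733 [[304.0, 122.0], [310.0, 125.0]]
0.855 [[276.0, 109.0], [284.0, 112.0]]
```

View pics/w9.png

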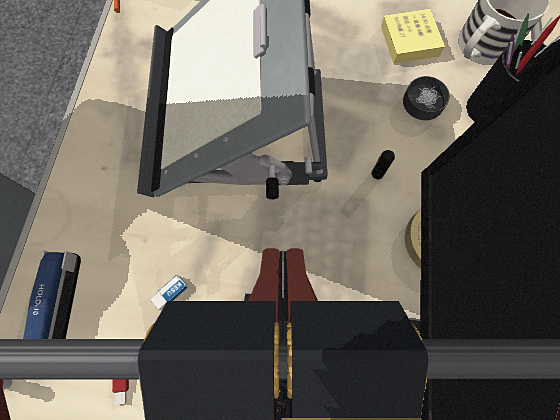

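The last picture puts the board's top right corner at about (308,122), where 0.733 predicts (304–310, 122–125). The knob is at (272,187), where pawl = 0 predicts (271,188). The arm is clear of everything and the eraser, stapler and USB stick lie undisturbed, so I hand in.

```bash
python3 -c "
from rig import env
print(env.sign_off())"
```

```text
the job is handed in; nothing more can be done
None
```

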